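# Set the illuminator's attenuator lever to the third click

## Robot

A 6-joint arm with a two-finger parallel gripper is mounted at the origin on the work surface. World frame = base frame: x ahead of the robot, y to its left, z up, the work surface at z = 0. Lengths are in mm, angles in rad, forces in N, time in s.
With the tool pointing down it reaches from about 325 to 750 mm from the base axis. Payload 7.6 kg.
Tool frame: the origin (TCP) lies at the very end of the fingers, on their centre line; the grasp point (between the pads) lies 19 mm behind it (bot.pinch_z is the distance from the TCP to the grasp point, in mm); z points along the fingers, y is the direction in which the jaws open and shut (so a half turn about z gives the same grasp; the last joint's range is limited). The gripper opens to 85 mm and grips with 20 to 120 N. Pads are 22 mm wide; open, the fingers measure 114 mm over their backs; the gripper's body (76 mm by 85 mm) begins 54 mm behind the grasp point. The pads swing forward as they close: fully open they stand 13 mm farther back than shut.
Start: joints at [1.063, 0.052, 1.401, -0, 1.689, -0.07], TCP at [222.56, 475.513, 231.323] pointing down, gripper open.
Joint ranges: [-2.9, 2.9], [-0.91, 2.17], [0.12, 2.37], [-1.06, 4.2], [0.26, 2.73], [-2.93, 2.93]. Speed limits (rad/s): [2.57, 2.57, 3.01, 3.14, 3.14, 3.14].

## Interface

Orientations are given as a rotation vector (axis times angle).
In Python, from workcell import bot, kin, vision, job_done gives the robot as it stands. Calls block until the motion is done:
- bot.move_ptp(position, orientation): joint-space move of the TCP to a pose.
- bot.movel(position, feed=150, rot=None): straight line of the TCP; rot=None keeps the orientation; feed is the mean speed in mm/s.
- bot.movej(angles): joint-space move.
- bot.gripper_open() and bot.clamp(grip_force=None): open the fingers fully, or close them until they stop; grip_force is the grip in N (None keeps the last).
- bot.pause(seconds).
- kin.ik(position, orientation): joint angles nearest the present ones, or None.
- bot.get_state(): the state.
- vision.capture(name): name is "scene" or "top"; returns a dict with "image" (384x512x3 uint8, red, green, blue), "depth" (384x512 float32, mm along the optical axis (not along the pixel's ray), 0 where there is no reading), "fx", "fy", "cx", "cy" (pixels), "rvec" (rotation vector, rad) and "tvec" (3), from world to camera coordinates, as OpenCV has them. Camera axes: x right, y down, z forward; pixel columns grow to the right and rows downward; lengths in mm; the calibration is good to about 2 mm. A picture is of the moment at which its call begins.
A pose or a line that the arm cannot do raises bot.Unreachable and nothing moves.
- job_done(): hands the job in, once; it reports no verdict.
The state is a dict: "clock": time; "qpos": joint angles; "joint_vel": joint speeds; "joint_torque": joint torques, N m; "position": TCP position; "eef_rot": TCP orientation; "contact_force": force on the tool from outside, world axes, zero at the start; "torque": the same for the moment, N m; "gripper_width": finger opening in mm.
Only numpy, scipy, OpenCV 4.12 (cv2) and the standard library are available. Lean on these libraries where they do the work, as an engineer would, in place of code of your own. Each camera call takes 0.05 s, during which the arm holds its last target. There are 200 camera calls.

## Task

The light of the measuring machine was left too bright. With the fingertips, push the lever on top of the lamp box all the way back to the dark end of its slot (the end with the shortest tick and the black dot), then from its other side push it forward, counting clicks, and leave it resting in the third notch after the dark one. Only push the lever, never pinch it, and leave the things standing on and around the box where they are.

Things in the scene. Friction and masses are not known exactly. Their poses are not given: they have to be found in the camera images.
- lamp: Fixed illuminator box, dark steel, 190 (x) by 250 (y) by 80 mm high; origin at the centre of its underside on the bench, z up, front (knobs, light outlet) towards -x. The lever's straight slot runs along the box's y axis through the centre of its flat top, in an aluminium plate 50 by 145 mm with seven pairs of black tick marks 12 mm apart, one per notch.
- scale_start (a point): Dark end of the scale: the dark notch, box y = -36 mm, on the box's top, 80 mm above the bench. Shortest pair of ticks, with a black dot farther out. Axes as the box's.
- scale_end (a point): Bright end of the scale: the last notch, box y = +36 mm, on the box's top. Longest pair of ticks, with a yellow dot farther out. Axes as the box's.
- lever (a joint): Slide of the lever along the box's +y, m. Seven notches 12 mm apart: 0 = dark, 0.036 = third click, 0.072 = bright; stops 2.5 mm outside the end notches. At the start 0.044 to 0.072, in a notch or between. A sprung ball clicks: about 4 to 5 N to leave a notch, falling off towards the crest midway (6 mm); past it the lever snaps ahead into the next notch by itself and the force on the finger drops.
- lever_top (a point): Centre of the lever's top face, moving with it, 34 mm above the box's top. The lever is an upright tab 26 mm wide across the slot and 14 mm thick along it (7 mm each side of this point), 8 to 34 mm above the box's top. Its half towards the dark end is black, the half towards the bright end orange; fingers pressing both halves at once count as pinching. Axes as the box's.
- lens_case: Bystander, loose: round blue plastic case with a black band, 41 mm across, 16 mm high, standing on the top of the box, at least 50 mm from the slot's line. Origin at the centre of its underside.
- datum_ball: Bystander, loose: polished 25 mm ball on a dark steel stand with a 56 mm round foot, 73 mm high in all, on the bench beyond the box's +y side. Origin at the centre of its underside.
- gauge_block: Bystander, loose: steel gauge block 35 by 60 by 30 mm high, on the bench beyond the box's -y side. Origin at the centre of its underside.
- pen_cup: Bystander, loose: amber cup 72 mm across and 80 mm high with three pencils up to 135 mm high, on the bench behind the box (+x side). Origin at the centre of its underside.

How it is judged:
By the outcome, as a careful person would: the job done as asked, in the order asked, and still so for the second after the job is handed in, with the robot touching nothing.
It also fails if it takes over 51 s, if anything falls off the work surface, if the arm or the gripper's body presses on something with over 40 N, if the wrist force passes 120 N, or if a joint passes its speed limit or range.

## Working session

There is one attempt and no reset: what is moved stays moved. The work goes in short steps, each a Python script; the robot and the scene stay as the last script left them, time stands still between calls to the robot, and variables do not carry over. Pictures are saved under pics/ and viewed, about 8 in all and at most 12, crops included, and the job is handed in when it is done.

```bash
mkdir -p pics; ls
python3 - <<'E'
from workcell import bot,vision
import cv2,numpy as np
for n in("scene","top"):
    c=vision.capture(n); np.save(f"pics/{n}.npy",c,allow_pickle=True)
    cv2.imwrite(f"pics/{n}0.png",c["image"][:,:,::-1]); print(n,c["fx"],c["cx"],c["cy"],c["rvec"],c["tvec"],(c["depth"]>0).mean())
s=bot.get_state();print(s)
E
```

```text
pics
scene 475.95265977989055 261.90214916326937 189.9179807774352 [ 2.13610321  0.77978872 -0.40285148] [-500.72986803 -111.95931504 1334.08903047] 0.996124267578125
top 419.9552179754501 255.1530329616643 183.24008819884952 [ 2.19751022 -2.18548598  0.07058824] [  65.62479501  618.84704659 1036.59980494] 0.9961802164713541
{'clock': 0.1, 'qpos': array([ 1.06270399e+00,  5.27695408e-02,  1.40163274e+00,  8.37029970e-06,
        1.68857174e+00, -7.02609374e-02]), 'joint_vel': array([-0.00163476, -0.00054052, -0.00205086,  0.0005799 ,  0.00171712,
       -0.00023946]), 'joint_torque': array([ 1.69287607e-03, -3.82583034e+01, -3.60984707e+01, -1.28448582e-05,
        4.84647229e-03, -6.57660848e-05]), 'position': array([222.41756561, 475.26695159, 230.55403418]), 'eef_rot': array([-6.82174929e-01, -3.06622121e+00,  2.07577089e-03]), 'contact_force': array([-0.07528337,  0.16643779, -1.10028307]), 'torque': array([ 0.023686  , -0.00672323, -0.01207438]), 'gripper_width': 85.26845777006938}
```

View pics/scene0.png

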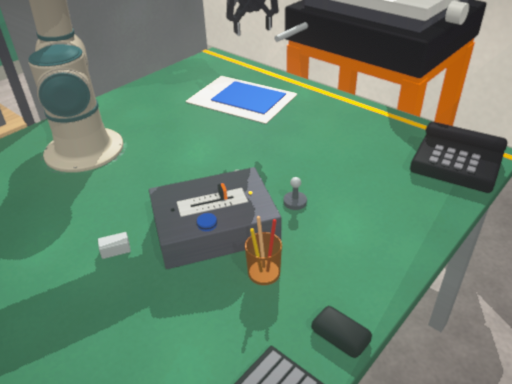

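View pics/top0.png

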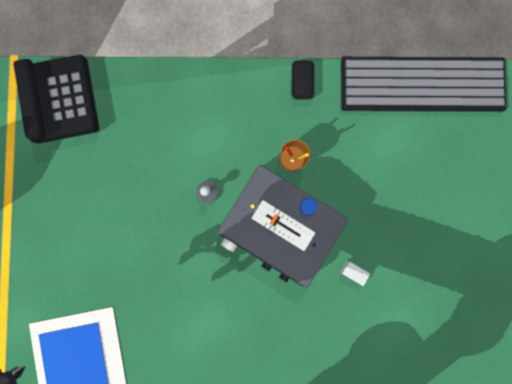

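The scene view shows the box with its plate at about (212,202), the yellow dot at the right and the lens case at (206,220). In the top view the plate is at (283,225), the yellow dot at (252,206), the black dot at (315,244), the lever at about (275,219), the ball at (207,190), the cup at (295,155) and the block at (355,273).

```bash
cat > h.py <<'E'
import numpy as np,cv2
from scipy.spatial.transform import Rotation as R
def ray(c,uv,z):
    Rm=cv2.Rodrigues(np.array(c["rvec"]))[0];o=-Rm.T@np.array(c["tvec"])
    d=Rm.T@np.array([(uv[0]-c["cx"])/c["fx"],(uv[1]-c["cy"])/c["fy"],1.])
    return o+d*(z-o[2])/d[2]
def blobs(c,lo,hi,box,amin=3):
    hsv=cv2.cvtColor(c["image"],cv2.COLOR_RGB2HSV);m=cv2.inRange(hsv,np.array(lo),np.array(hi))
    k=np.zeros_like(m);x0,y0,x1,y1=box;k[y0:y1,x0:x1]=1;m=m*k
    n,l,s,ce=cv2.connectedComponentsWithStats(m)
    return [(s[i,4],ce[i].round(1)) for i in range(1,n) if s[i,4]>=amin],m
def lever(box=None):
    pass
E
python3 - <<'E'
from h import *
for n,b in(("top",(215,165,350,290)),("scene",(140,165,290,275))):
    c=np.load(f"pics/{n}.npy",allow_pickle=True).item()
    for nm,lo,hi,z in(("yellow",(22,120,120),(35,255,255),80),("orange",(3,150,120),(18,255,255),110),("blue",(105,150,60),(125,255,255),96),("plate",(0,0,170),(180,60,255),80)):
        bl,m=blobs(c,lo,hi,b)
        for a,ce in sorted(bl,key=lambda t:-t[0])[:3]: print(n,nm,a,ce,ray(c,ce,z).round(1))
        if nm=="plate":
            cn=max(cv2.findContours(m,0,2)[0],key=cv2.contourArea)
            if n=="top":
                P=np.array([ray(c,p[0],80)[:2] for p in cn],np.float32);print(cv2.minAreaRect(P))
    # dark dot : dump
c=np.load("pics/top.npy",allow_pickle=True).item()
print("blackdot",ray(c,(315,244),80))
d=c["depth"];Rm=cv2.Rodrigues(np.array(c["rvec"]))[0];o=-Rm.T@c["tvec"]
v,u=np.mgrid[0:384,0:512];D=d.reshape(-1,1)*np.c_[((u-c["cx"])/c["fx"]).ravel(),((v-c["cy"])/c["fy"]).ravel(),np.ones(u.size)]
W=(D@Rm+o).reshape(384,512,3);m=(abs(W[:,:,2]-80)<5)
m[:160]=0;m[295:]=0;m[:,:212]=0;m[:,355:]=0
cn=max(cv2.findContours(m.astype(np.uint8),0,2)[0],key=cv2.contourArea)
print("boxtop",cv2.minAreaRect(W[cn[:,0,1],cn[:,0,0],:2].astype(np.float32)))
for q in((283,225),(207,190),(295,155),(355,273),(275,219)): print(q,W[q[1],q[0]].round(1))
t=cv2.resize(c["image"][180:270,230:350],None,fx=6,fy=6,interpolation=2);cv2.imwrite("pics/crop1.png",t[:,:,::-1])
E
```

```text
top yellow 10 [252.2 206. ] [560.9  75.9  80. ]
top orange 85 [292.6 166.6] [651.7 -16.8 110. ]
top orange 31 [273.8 219.4] [530.3  26.2 110. ]
top blue 228 [308.1 206.2] [561. -54.  96.]
top plate 1155 [283.5 225.5] [515.4   1.9  80. ]
top plate 90 [228.3 245. ] [469.2 131.4  80. ]
top plate 73 [346.6 271.1] [ 410.  -145.8   80. ]
((516.5387573242188, 3.2956008911132812), (146.41952514648438, 50.73187255859375), 58.5063362121582)
scene yellow 108 [254.3 241.8] [666.1 -26.8  80. ]
scene yellow 10 [250.  192.2] [557.2  82.4  80. ]
scene orange 587 [265.  261.3] [733.6 -73.5 110. ]
scene orange 47 [223.7 190.3] [535.8  25.  110. ]
scene orange 13 [247.8 240.2] [674.7 -53.5 110. ]
scene blue 219 [206.2 220.3] [562.9 -54.2  96. ]
scene blue 10 [207.5 229.5] [584.1 -71.3  96. ]
scene plate 827 [210.1 202. ] [513.3   3.3  80. ]
blackdot [472.56946875 -72.10387457  80.        ]
boxtop ((515.8568115234375, 2.599517822265625), (250.09136962890625, 190.0789794921875), 58.53728485107422)
(283, 225) [516.6   3.1  80.1]
(207, 190) [598.4 183.8  72.6]
(295, 155) [692.1 -32.5   6.1]
(355, 273) [ 398.1 -177.6   29.3]
(275, 219) [531.4  23.8 117.4]
```

View pics/crop1.png

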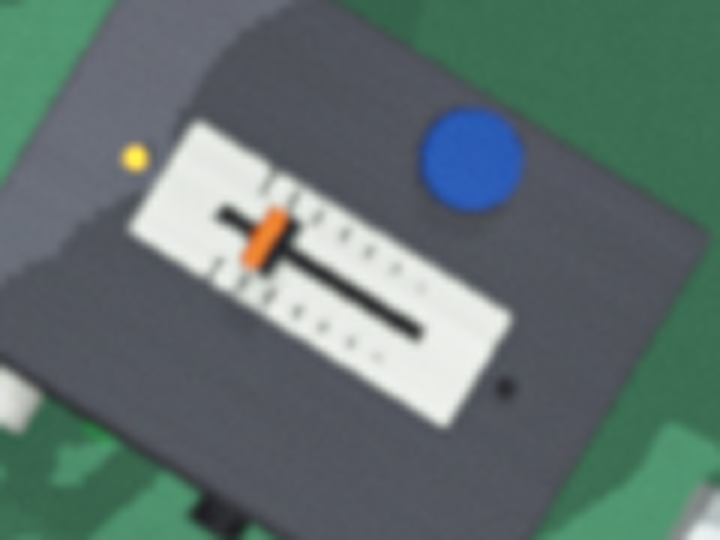

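```bash
cat >> h.py <<'E'
A=np.radians(58.5);BY=np.array([np.cos(A),np.sin(A),0]);BX=np.array([BY[1],-BY[0],0]);C=np.array([516.2,2.9,0])
def P(y,z,x=0): return C+BY*y+BX*x+[0,0,z]
def rv(s):
    z=np.array([0,0,-1.]);y=s*BX;return R.from_matrix(np.c_[np.cross(y,z),y,z]).as_rotvec()
def boxy(p): return float((np.array(p)-C)@BY)
E
python3 - <<'E'
from h import *
from workcell import bot,kin,vision
c=np.load("pics/top.npy",allow_pickle=True).item();s=np.load("pics/scene.npy",allow_pickle=True).item()
for k,uv in((c,(273.8,219.4)),(s,(223.7,190.3))):
    p=ray(k,uv,113)-C;print("orange box x,y",p@BX,p@BY)
for sg in(1,-1): print(sg,kin.ik(P(65,180),rv(sg)),kin.ik(P(-65,98),rv(sg)))
sg=min((1,-1),key=lambda g:abs(kin.ik(P(65,180),rv(g))[5]))
print(sg)
bot.clamp(20);print(bot.get_state()["clock"])
bot.move_ptp(P(68,150),rv(sg));print(bot.get_state()["clock"])
bot.movel(P(68,98),feed=100)
st=bot.get_state();print(st["clock"],st["position"],P(68,98),boxy(st["position"]),st["contact_force"],st["gripper_width"])
t=st["clock"];bot.movel(P(67,98),feed=20);st=bot.get_state();print(st["clock"]-t,boxy(st["position"]))
for n in("scene","top"):
    k=vision.capture(n);cv2.imwrite(f"pics/{n}1.png",cv2.resize(k["image"][150:290,140:350] if n=="scene" else k["image"][150:290,190:370],None,fx=3,fy=3)[:,:,::-1])
E
```

```text
orange box x,y -0.13945234698969955 27.428629254372677
orange box x,y 8.887634452255762 28.316250385274756
1 [0.03886661 0.15220641 1.39571001 0.         1.59367623 0.58864533] [-0.18462674  0.02716178  1.69703777  0.          1.41739311  0.36515198]
-1 [ 0.03886661  0.15220641  1.39571001  0.          1.59367623 -2.55294733] [-0.18462674  0.02716178  1.69703777  0.          1.41739311 -2.77644068]
1
0.8667
2.8
3.4667 [552.02915803  61.01867298  98.53205454] [551.7299024   60.87953118  98.        ] 68.27499852909504 [ 0.24617253 -0.20770256 -0.0960243 ] 0.09498876673570414
0.25 67.12462954059167
```

View pics/scene1.png

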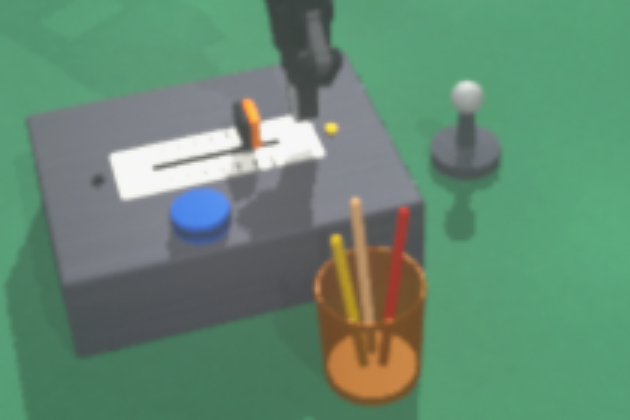

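The tips are low on the +y (orange) side with clear space around them. The lever is at box y of about 24 mm, and the bystanders are untouched.

Run:
```python
from h import *
from workcell import bot,vision
bot.movel(P(46,98),feed=60)
f0=bot.get_state()["contact_force"]@BY
y=46.
while y>-26:
    y-=3 if y>-13 else 1
    bot.movel(P(y,98),feed=25)
    st=bot.get_state();f=st["contact_force"]@BY-f0
    print(y,round(boxy(st["position"]),1),round(f,1),end=" | ")
    if f>9: break
print(st["clock"],st["contact_force"])
```

```text
43.0 43.0 -0.5 | 40.0 40.2 2.9 | 37.0 36.4 -1.0 | 34.0 33.7 -0.2 | 31.0 30.8 -1.2 | 28.0 28.2 1.1 | 25.0 24.4 -0.4 | 22.0 21.7 -0.3 | 19.0 18.9 -1.3 | 16.0 16.2 2.2 | 13.0 12.4 -0.6 | 10.0 9.7 -1.2 | 7.0 6.9 -0.9 | 4.0 4.2 2.0 | 1.0 0.4 -1.3 | -2.0 -2.3 -1.3 | -5.0 -5.1 -1.3 | -8.0 -7.8 2.9 | -11.0 -11.6 -0.8 | -14.0 -14.3 -1.8 | -15.0 -15.1 -0.6 | -16.0 -16.0 -0.9 | -17.0 -17.1 -1.3 | -18.0 -17.5 3.7 | -19.0 -18.8 3.5 | -20.0 -19.7 4.1 | -21.0 -19.8 9.4 | 11.4 [ 6.05978371  8.43861998 -1.87262276]
```

Run:
```python
from h import *
from workcell import bot,vision
bot.movel(P(-8,98),feed=60);bot.movel(P(-8,135),feed=120);bot.movel(P(-72,135),feed=150)
k=vision.capture("top");cv2.imwrite("pics/top2.png",cv2.resize(k["image"][170:280,220:360],None,fx=5,fy=5)[:,:,::-1])
bl,_=blobs(k,(3,150,120),(18,255,255),(215,190,350,290));print([(a,(ray(k,c,113)-C)@BY) for a,c in bl])
bot.movel(P(-72,98),feed=100);bot.movel(P(-57,98),feed=50)
f0=bot.get_state()["contact_force"]@BY
y=-57.
while y<-27:
    y+=1
    bot.movel(P(y,98),feed=25)
    st=bot.get_state();f=st["contact_force"]@BY-f0
    print(y,round(boxy(st["position"]),1),round(f,1),end=" | ")
    if f<-9: break
print(st["clock"])
```

```text
[(np.int32(37), np.float64(-31.708386741316883))]
-56.0 -56.1 1.4 | -55.0 -55.0 1.1 | -54.0 -54.0 1.2 | -53.0 -53.0 -0.2 | -52.0 -52.5 -3.1 | -51.0 -51.1 -2.5 | -50.0 -49.7 -1.9 | -49.0 -48.7 1.2 | -48.0 -47.7 1.4 | -47.0 -46.8 0.9 | -46.0 -45.9 0.2 | -45.0 -44.9 1.3 | -44.0 -43.9 1.6 | -43.0 -43.0 1.5 | -42.0 -41.9 1.4 | -41.0 -41.0 0.6 | -40.0 -40.5 -3.0 | -39.0 -39.1 -2.2 | -38.0 -37.8 -1.1 | -37.0 -36.7 0.8 | -36.0 -35.7 1.6 | -35.0 -34.8 1.0 | -34.0 -33.9 1.7 | -33.0 -33.0 2.0 | -32.0 -32.0 1.1 | -31.0 -31.0 0.6 | -30.0 -29.9 1.7 | -29.0 -29.0 1.3 | -28.0 -28.5 -4.4 | -27.0 -27.1 -3.1 | 21.3167
```

View pics/top2.png

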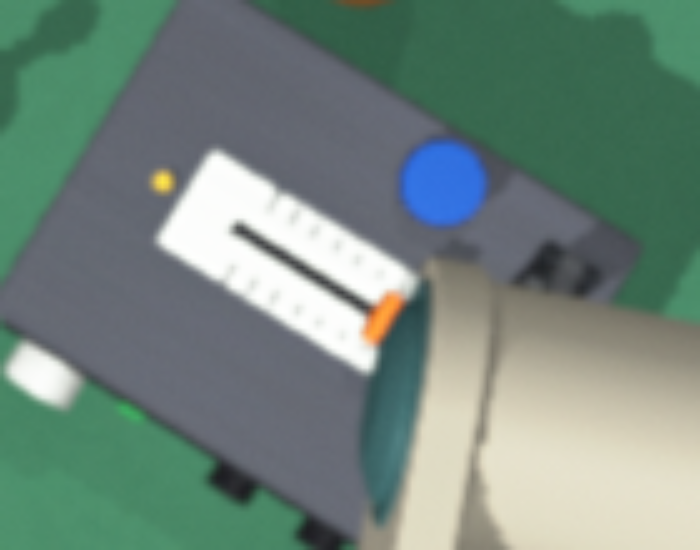

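The picture shows the lever at the dark end, with its orange centre at box y of about -32, and the lens case in place. Two clicks have been felt and the lever is loaded out of notch 2, so the third click comes next.

Run:
```python
from h import *
from workcell import bot,vision
for y in(-26,-25,-24,-23,-22):
    bot.movel(P(y,98),feed=25)
    st=bot.get_state();print(y,round(boxy(st["position"]),1),round(st["contact_force"]@BY,1),end=" | ")
bot.movel(P(-45,98),feed=60);bot.movel(P(-60,200),feed=150);bot.movel(P(-150,230,-60),feed=200)
for n in("top","scene"):
    k=vision.capture(n);cv2.imwrite(f"pics/{n}3.png",cv2.resize(k["image"][150:290,200:380] if n=="top" else k["image"][150:290,90:320],None,fx=4 if n=="top" else 3,fy=4 if n=="top" else 3)[:,:,::-1])
    bl,_=blobs(k,(3,150,120),(18,255,255),(215,190,350,290) if n=="top" else (140,165,245,235));print(n,[(a,(ray(k,c,113)-C)@BY) for a,c in bl])
    bl,_=blobs(k,(105,150,60),(125,255,255),(140,165,350,290));print([(a,ray(k,c,96)) for a,c in bl if a>50])
print(bot.get_state()["clock"])
```

```text
-26 -25.8 -2.2 | -25 -24.7 -0.7 | -24 -23.7 -0.2 | -23 -22.8 -0.3 | -22 -21.9 1.1 | top [(np.int32(37), np.float64(3.399917138420651))]
[(np.int32(234), array([560.98331326, -54.04442619,  96.        ]))]
scene [(np.int32(29), np.float64(4.260022055779182))]
[(np.int32(190), array([561.58571695, -52.99801528,  96.        ]))]
24.7417
```

View pics/top3.png

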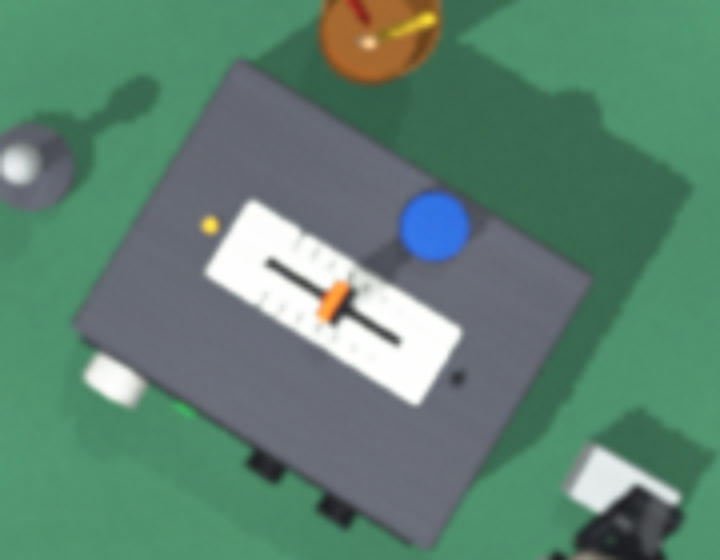

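View pics/scene3.png

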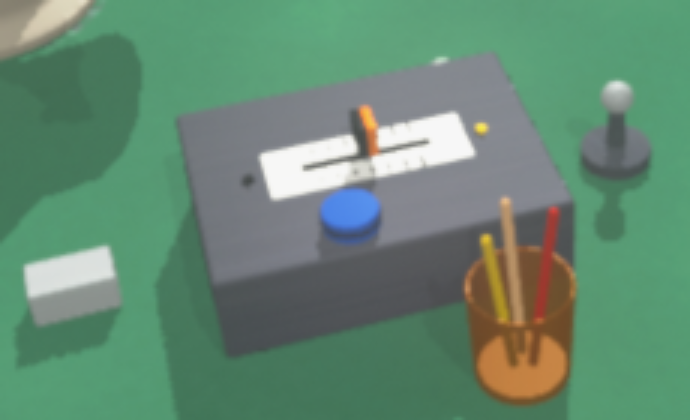

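The lever now sits at mid-slot: its orange half is at box y of +3.4 in the top view and +4.3 in the scene view, against +3.5 expected for the third notch. The lens case, ball, block and cup are all where they were, and the gripper is clear of everything, high above the block.

Run:
```python
from workcell import job_done
print(job_done())
```

```text
the job is handed in; nothing more can be done
None
```

The lever is resting in the third notch after the dark one, and the job is handed in at about 25 s of the 51 s allowed.

- **Push back:** With the gripper shut, I pushed the orange side back to the dark stop, where the force rose to about 9 N. A picture then showed the lever at the dark end.
- **Push forward:** From the black side I pushed it forward through three clicks. The contacts that started each click came 12 mm apart. After the third click I backed off and withdrew.
- **Last checks:** The middle of the lever's orange half is at box y = +3.4 mm in the top view and +4.3 mm in the scene view. The third notch calls for +3.5 mm. The lens case measured within about 2 mm of where it started. By eye, the ball, block and cup had not moved. The robot was touching nothing. None of the final checks failed or disagreed.

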